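Sort the clock parts into their trays

ROBOT

A 6-joint arm with a two-finger parallel gripper is mounted at the origin on the work surface. World frame = base frame: x ahead of the robot, y to its left, z up, the work surface at z = 0. Lengths are in m, angles in degrees, forces in N, time in s.
With the tool pointing down it reaches from about 0.35 to 0.975 m from the base axis. Payload 7.1 kg.
Tool frame: the origin (TCP) lies at the very end of the fingers, on their centre line; the grasp point (between the pads) lies 19 mm behind it; z points along the fingers, y is the direction in which the jaws open and shut (so a half turn about z gives the same grasp; the last joint's range is limited). The gripper opens to 88 mm and grips with 3 to 60 N. Pads are 20 mm wide; open, the fingers measure 115 mm over their backs; the gripper's body (75 mm by 178 mm) begins 61 mm behind the grasp point.
Start: joints at [75.057, 24.242, 93.386, -0, 62.372, -1.089], TCP at [0.15, 0.607, 0.223] pointing down, gripper open.
Joint ranges: [-172.04, 172.04], [-51.8, 120.97], [4.93, 147.93], [-75.15, 255.16], [6.16, 154.13], [-145.62, 145.62]. Speed limits (degrees/s): [136.94, 136.94, 172.46, 180, 180, 180].

INTERFACE

Orientations are given as [roll, pitch, yaw] about the fixed x, y, z axes, in that order (R = Rz(yaw) Ry(pitch) Rx(roll)).
In Python, from workcell import env, viewer, job gives the robot as it stands.
- The arm moves only by the shell command python3 -m jog 'ROWS' [FORCE]. ROWS is JSON, a list of rows, each a list of 3 entries, a list of its own where there are three numbers: the shift along the world's x, y, z normalised to -1 to 1, where 1 is 0.75 m, then the turn, a rotation vector about the world's x, y, z normalised to -1 to 1, where 1 is 60 degrees, then the opening, from -1 (shut) to 1 (fully open). In form: [[[x, y, z], [ax, ay, az], claw], ...]. A call has 1 to 10 rows; each row shifts and turns the commanded pose from where the row before left it; what a row does not reach is not made up. A row lasts 1/12 s, in which the tool goes at most 41.7 mm and 7.16 degrees, less where a joint would pass 70% of its speed; a pose out of reach is approached as far as the arm can. A call with a number of a shift or a turn outside -1 to 1 is refused whole. A call with a gripper value outside its range is refused whole. The fingers move at their own pace and stop on an object; FORCE is the grip in N (left out, the last holds). Time passes only in rows, so rows that do not move let the fingers close. It gives the time, the measured TCP pose, the force and the opening at its end, in the units of the state.
- env.sense(): the state, without advancing time (a new reading comes with each control period).
- viewer.read_camera(name): name is "scene" or "top" or "wrist"; returns (picture, depth): 384x512x3 uint8, red, green, blue; 384x512 float32, m along the optical axis (not along the pixel's ray), 0 where there is no reading.
- viewer.camera_model(name): a dict with "camera_matrix" (3x3 intrinsics, pixels), "pose" (4x4, takes a point from camera to world coordinates); the wrist camera has in their place "hand_eye" (4x4, takes a point from camera to tool coordinates, whose origin is the TCP and whose axes are the flange's). Camera axes: x right, y up, looking along -z (the intrinsics and any distortion apply to the point x, -y, -z); pixel columns grow to the right and rows downward; lengths in m; the calibration is good to about 2 mm. A picture is of the moment at which its call begins: read the wrist's pose just before it. camera_model takes no time and is no camera call.
- job.close_job(): hands the job in, once; it reports no verdict.
The state is a dict: "time": time; "joints": joint angles; "joint_vel": joint speeds; "joint_torque": joint torques, N m; "tool_pos": TCP position; "tool_rot": TCP orientation; "force": force on the tool from outside, world axes, zero at the start; "torque": the same for the moment, N m; "gripper_width": finger opening in m.
Only numpy, scipy, OpenCV 4.12 (cv2) and the standard library are available. Lean on these libraries where they do the work, as an engineer would, in place of code of your own. Each camera call takes 0.05 s, during which the arm holds its last target. There are 200 camera calls.

TASK

Tidy the parts of the clock under repair into the grey trays: draw the steel shaft straight out of its sleeve without forcing it and lay it in the long tray, lay the two toothed wheels flat with their hubs up in the two-bay tray (large wheel in the large bay, small wheel in the small bay), and stand the brass drum, same way up as now, in the round dish. Set each part down gently rather than dropping it, and leave the hammer and the computer mouse where they lie.

Things in the scene. Friction and masses are not known exactly. Their poses are not given: they have to be found in the camera images.
- arbor: Steel shaft, a plain round bar 14 mm in diameter and 110 mm long, 0.13 kg. It starts level in the holder's sleeve, its axis 51 mm above the table, 60 mm inside and 50 mm sticking out. Origin at its middle, on its axis; x runs along it towards the end that sticks out (at the start the sleeve's mouth is at x = +5 mm, the free end at x = +55 mm).
- holder: Bush holder, fixed to the table: base 92 x 70 x 12 mm, grey block 75 x 44 mm on it rising to 68 mm, with a level blind sleeve 70 mm deep, 15.6 mm wide (0.8 mm play round the shaft; friction only, nothing locks it). Origin at the centre of the underside; x is the sleeve's direction: mouth at x = +35 mm, z = 52 mm, and the shaft comes out towards +x.
- large_wheel: Large toothed brass wheel lying flat: disc 60 mm in diameter, 4 mm thick, with a steel hub 14 mm in diameter rising from its centre to 26 mm above the underside (grip it there). 0.12 kg. Origin at the centre of the underside, z up along the hub.
- small_wheel: Small toothed brass wheel lying flat: disc 38 mm in diameter, 4 mm thick, with a steel hub 14 mm in diameter rising to 26 mm above the underside. 0.06 kg. Origin at the centre of the underside, z up along the hub.
- drum: Closed brass spring drum, a solid cylinder 42 mm in diameter and 30 mm high, standing on its end, 0.2 kg. Origin at the centre of the underside, z up.
- wheel_tray: Two-bay grey tray for the wheels, fixed: outside 88 mm (x) by 162 mm (y), walls 4 mm thick and 14 mm high, floor 4 mm above the table. A divider splits it along y: the large bay (80 x 86 mm inside) has its centre at y = -34 mm, the small bay (80 x 64 mm inside) at y = +45 mm. Origin at the centre of the underside.
- shaft_tray: Long narrow grey tray for the shaft, fixed: outside 64 mm (x) by 178 mm (y), one bay 56 x 170 mm inside, walls 4 mm thick and 14 mm high, floor 4 mm above the table. Origin at the centre of the underside; its y is the long direction.
- round_dish: Round grey dish for the drum, fixed: outside diameter 110 mm, wall 4 mm thick and 14 mm high, inner floor 4 mm above the table. Origin at the centre of the underside.
- hammer: Bystander: small hammer about 260 mm long lying beyond the trays across the table, loose. Origin on its underside near mid-length; x runs from handle to head.
- mouse: Bystander: black computer mouse without a cable, about 100 x 58 mm and 31 mm high, at the left of the work, loose. Origin on its underside.
Mind the look-alikes: they are no part of the job. What is shaped like the drum but purple or turquoise is not meant.

How it is judged:
By the outcome, as a careful person would: the job done as asked, in the order asked, and still so for the second after the job is handed in, with the robot touching nothing.
It also fails if it takes over 120 s, if anything falls off the work surface, if the arm or the gripper's body presses on something with over 40 N, if the wrist force passes 120 N, or if a joint passes its speed limit or range.

## Working session

There is one attempt and no reset: what is moved stays moved. The work goes in short steps, Python scripts to look and compute and a shell command to move; the robot and the scene stay as the last step left them, time stands still between calls to the robot, and variables do not carry over. Pictures are saved under pics/ and viewed, and the job is handed in when it is done.

```bash
ls; mkdir -p pics
cat > h.py <<'E'
import numpy as np, cv2
from workcell import env, viewer, job
from scipy.spatial.transform import Rotation as R
def snap(name,fn):
    s=env.sense(); im,d=viewer.read_camera(name)
    np.savez('pics/'+fn+'.npz',im=im,d=d,p=s['tool_pos'],r=s['tool_rot'])
    cv2.imwrite('pics/'+fn+'.png',im[:,:,::-1]); return im,d,s
def cam(name,s=None):
    m=viewer.camera_model(name); K=np.array(m['camera_matrix'])
    if name=='wrist':
        T=np.eye(4);T[:3,:3]=R.from_euler('xyz',s['tool_rot'],degrees=True).as_matrix();T[:3,3]=s['tool_pos']
        return K,T@np.array(m['hand_eye']),m
    return K,np.array(m['pose']),m
def ray(K,T,uv,z):
    "pixels -> points on plane z"
    uv=np.atleast_2d(uv).astype(float)
    c=np.c_[(uv[:,0]-K[0,2])/K[0,0],-(uv[:,1]-K[1,2])/K[1,1],-np.ones(len(uv))]@T[:3,:3].T
    o=T[:3,3]; return o+c*((z-o[2])/c[:,2])[:,None]
def cloud(K,T,d):
    v,u=np.mgrid[:d.shape[0],:d.shape[1]]
    c=np.stack([(u-K[0,2])/K[0,0]*d,-(v-K[1,2])/K[1,1]*d,-d],-1)
    return c@T[:3,:3].T+T[:3,3]
E
python3 - <<'E'
from h import *
for n in ('scene','top','wrist'):
    im,d,s=snap(n,n+'0'); K,T,m=cam(n,s); print(n,[k for k in m],K.round(1).tolist(),T.round(3).tolist(),(d>0).mean(), m.get('distortion'))
print(s)
E
```

```text
pics
scene ['camera_matrix', 'pose'] [[475.2, 0.0, 254.4], [0.0, 475.2, 197.9], [0.0, 0.0, 1.0]] [[-0.796, -0.328, 0.508, 1.317], [0.605, -0.422, 0.675, 1.098], [-0.007, 0.845, 0.534, 0.832], [0.0, 0.0, 0.0, 1.0]] 0.9840596516927084 None
top ['camera_matrix', 'pose'] [[410.9, 0.0, 253.9], [0.0, 410.9, 188.5], [0.0, 0.0, 1.0]] [[0.011, 0.982, -0.189, 0.394], [-1.0, 0.016, 0.025, 0.135], [0.028, 0.188, 0.982, 1.125], [0.0, 0.0, 0.0, 1.0]] 0.9960378011067709 None
wrist ['camera_matrix', 'hand_eye'] [[272.5, 0.0, 257.3], [0.0, 272.5, 196.9], [0.0, 0.0, 1.0]] [[0.239, -0.94, -0.244, 0.084], [0.971, 0.231, 0.062, 0.624], [-0.002, -0.252, 0.968, 0.383], [0.0, 0.0, 0.0, 1.0]] 0.9917958577473959 None
{'time': 0.1, 'joints': array([ 7.50560956e+01,  2.42784345e+01,  9.34279542e+01,  1.53820321e-04,
        6.23728053e+01, -1.08862993e+00]), 'joint_vel': array([ 0.06389589, -0.06075737, -0.11726427, -0.03331494,  0.02842546,
       -0.01209699]), 'joint_torque': array([ 5.33441726e-04, -5.45612097e+01, -2.74323481e+01,  6.46149111e-02,
        1.87499088e-02, -1.95877328e-05]), 'tool_pos': array([0.14951056, 0.60632374, 0.2219909 ]), 'tool_rot': array([-1.79920823e+02, -1.64076726e-03,  1.66144653e+02]), 'force': array([-0.710863  ,  0.57046514, -0.68485743]), 'torque': array([-0.02002933,  0.00633314, -0.03621265]), 'gripper_width': 0.0881113260005497}
```

View pics/top0.png

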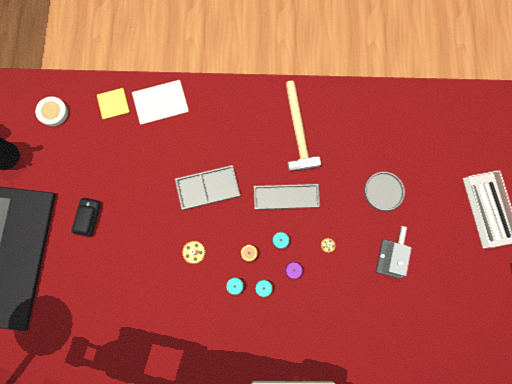

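View pics/scene0.png

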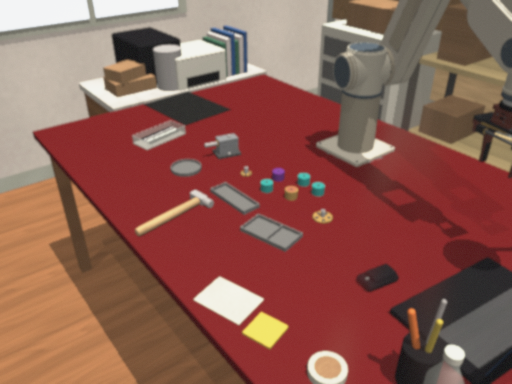

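The top view shows the large wheel (194,252), brass drum (249,253), small wheel (328,245), holder (394,258) with the shaft towards (404,228), wheel tray (208,187), shaft tray (287,197) and dish (385,191).

Run:
```python
from h import *
z=np.load('pics/top0.npz'); im,d=z['im'],z['d']; K,T,_=cam('top'); P=cloud(K,T,d)
hsv=cv2.cvtColor(im,cv2.COLOR_RGB2HSV)
notred=((hsv[...,1]<110)|((hsv[...,0]>8)&(hsv[...,0]<170))).astype(np.uint8)*(im.max(-1)>60)
notred=notred.astype(np.uint8)
def rectof(name,box,zt,mask=notred):
    u0,v0,u1,v1=box; m=np.zeros_like(mask); m[v0:v1,u0:u1]=mask[v0:v1,u0:u1]
    n,l,st,c=cv2.connectedComponentsWithStats(m); i=1+st[1:,4].argmax()
    vu=np.argwhere(l==i); pts=ray(K,T,vu[:,::-1],zt)[:,:2]
    r=cv2.minAreaRect((pts*1000).astype(np.float32)); 
    print(name,'c',np.round(r[0],1),'size',np.round(r[1],1),'ang',round(r[2],1),'mean',(pts.mean(0)*1000).round(1),'zcloud pct',np.percentile(P[l==i][:,2],[5,50,95]).round(3))
rectof('wheel_tray',(170,160,245,215),.014)
rectof('shaft_tray',(247,180,325,215),.014)
rectof('dish',(360,168,408,214),.014)
rectof('large',(178,236,210,270),.004)
rectof('small',(318,236,340,256),.004)
rectof('drum',(238,242,260,265),.03)
rectof('holder',(370,222,415,280),.06)
# holder cloud
m=P[222:285,370:420].reshape(-1,3); t=m[m[:,2]>.060]; r=cv2.minAreaRect((t[:,:2]*1000).astype(np.float32)); print('block top',r,np.median(t[:,2]))
t=m[(m[:,2]>.045)&(m[:,2]<.062)];print((t*1000).round().astype(int).tolist()[:60])
print('table',np.median(P[300:310,100:200,2]))
big=cv2.resize(im[150:300,170:430],None,fx=3,fy=3,interpolation=cv2.INTER_CUBIC);cv2.imwrite('pics/topz.png',big[:,:,::-1])
```

```text
wheel_tray c [610.5 234.8] size [ 91.7 165.6] ang 14.8 mean [610.1 235. ] zcloud pct [0.001 0.006 0.016]
shaft_tray c [587.6  16.7] size [ 67.1 180.5] ang 2.7 mean [587.5  17.1] zcloud pct [0.001 0.006 0.017]
dish c [ 607.2 -255.4] size [107.4 112.9] ang 0.8 mean [ 607.  -255.6] zcloud pct [0.001 0.006 0.016]
large c [433.7 266.6] size [58.5 61.7] ang 0.7 mean [433.9 266.9] zcloud pct [-0.001  0.005  0.023]
small c [456.6 -96.1] size [35.6 38. ] ang 88.8 mean [456.7 -96.2] zcloud pct [0.    0.005 0.028]
drum c [433.1 117.8] size [39.1 42.2] ang 0.6 mean [432.8 118. ] zcloud pct [0.    0.031 0.034]
holder c [ 442.6 -260.8] size [ 78.3 134.6] ang 75.9 mean [ 426.7 -257.2] zcloud pct [0.009 0.06  0.072]
block top ((391.5509033203125, -90.01455688476562), (114.72261810302734, 434.8778076171875), 14.080906867980957) 0.06879403481026602
[[506, -282, 54], [506, -284, 55], [506, -286, 57], [504, -283, 51], [503, -282, 58], [503, -285, 59], [503, -288, 57], [503, -291, 58], [501, -281, 54], [500, -283, 58], [500, -285, 57], [500, -287, 60], [500, -291, 57], [498, -280, 51], [498, -281, 55], [498, -282, 58], [497, -284, 61], [498, -288, 56], [498, -290, 58], [496, -280, 51], [495, -281, 54], [495, -283, 57], [495, -285, 56], [495, -289, 55], [495, -291, 55], [493, -279, 52], [492, -279, 59], [493, -283, 56], [492, -283, 61], [493, -288, 57], [493, -291, 55], [490, -277, 56], [490, -280, 55], [490, -282, 59], [490, -284, 59], [490, -289, 54], [487, -277, 58], [487, -279, 58], [487, -281, 60], [487, -284, 59], [487, -288, 57], [485, -277, 48], [484, -276, 59], [485, -280, 56], [484, -281, 60], [484, -284, 59], [485, -287, 57], [482, -275, 53], [482, -278, 54], [482, -280, 54], [482, -281, 58], [482, -285, 56], [482, -287, 58], [479, -274, 55], [479, -276, 57], [479, -278, 60], [479, -281, 60], [479, -283, 60], [480, -288, 55], [477, -274, 55]]
table 0.0006607295352278886
```

View pics/topz.png

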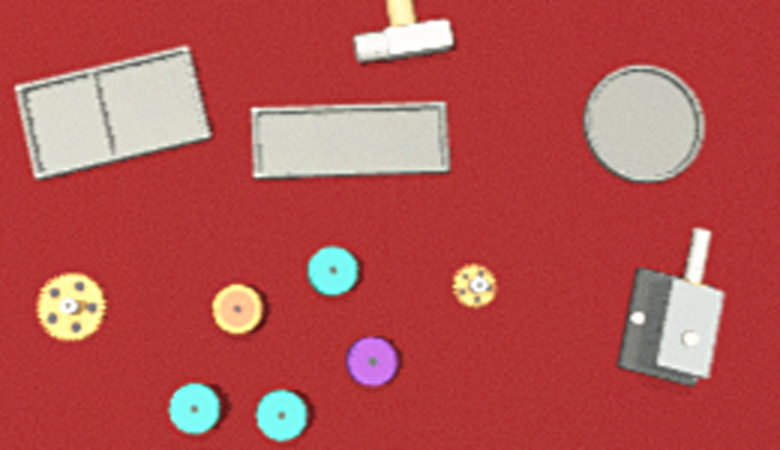

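View pics/wrist0.png

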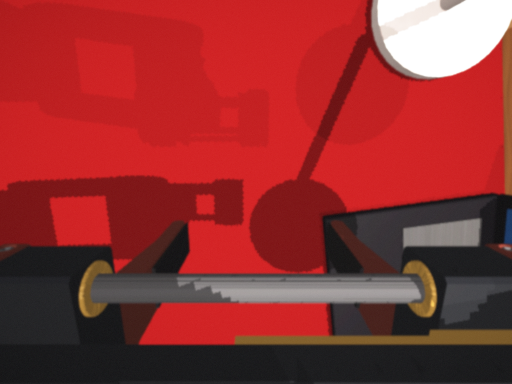

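```bash
python3 -m jog '[[[0.04,-0.035,0],[0,0,0],1],[[0.04,-0.035,0],[0,0,0],1],[[0.04,-0.035,0],[0,0,0],1],[[0.04,-0.035,0],[0,0,0],1],[[0.04,-0.035,0],[0,0,0],1],[[0.04,-0.035,0],[0,0,0],1],[[0.04,-0.035,0],[0,0,0],1],[[0.04,-0.035,0],[0,0,0],1],[[0.04,-0.035,0],[0,0,0],1],[[0.04,-0.035,0],[0,0,0],1]]' 
python3 -m jog '[[[0.013,-0.053,0],[0,0,0],1],[[0.013,-0.053,0],[0,0,0],1],[[0.013,-0.053,0],[0,0,0],1],[[0.013,-0.053,0],[0,0,0],1],[[0.013,-0.053,0],[0,0,0],1],[[0.013,-0.053,0],[0,0,0],1],[[0.013,-0.053,0],[0,0,0],1],[[0.013,-0.053,0],[0,0,0],1],[[0.013,-0.053,0],[0,0,0],1],[[0.013,-0.053,0],[0,0,0],1]]'
python3 -m jog '[[[0,-0.054,-0.004],[0,0,0],1],[[0,-0.054,-0.004],[0,0,0],1],[[0,-0.054,-0.004],[0,0,0],1],[[0,-0.054,-0.004],[0,0,0],1],[[0,-0.054,-0.004],[0,0,0],1],[[0,-0.054,-0.004],[0,0,0],1],[[0,0,0],[0,0,0],1],[[0,0,0],[0,0,0],1]]'
python3 - <<'E'
from h import *
im,d,s=snap('wrist','w1'); print(s['tool_pos'],s['tool_rot'])
K,T,_=cam('wrist',s); P=cloud(K,T,d)
# shaft: above-table points in front of mouth; fit axis
L=P.reshape(-1,3); box=(L[:,0]>.36)&(L[:,0]<.54)&(L[:,1]>-.34)&(L[:,1]<-.2)
t=L[box&(L[:,2]>.063)&(L[:,2]<.075)]; print('block',cv2.minAreaRect((t[:,:2]*1000).astype(np.float32)),np.median(t[:,2]))
E
```

```text
time: 0.98
tool_pos: [0.4507, 0.3427, 0.2226]
tool_rot: [-180.0, -0.0, 166.1]
force: [0.9, 0.5, -0.4]
gripper_width: 0.0876
time: 1.82
tool_pos: [0.5471, -0.0553, 0.2226]
tool_rot: [180.0, -0.0, 166.1]
force: [0.9, -0.2, 0.0]
gripper_width: 0.0874
time: 2.48
tool_pos: [0.5464, -0.298, 0.2039]
tool_rot: [180.0, -0.1, 165.9]
force: [-0.2, 0.0, -0.2]
gripper_width: 0.0878
[ 0.54641743 -0.29802734  0.20393057] [ 1.79980762e+02 -5.29751024e-02  1.65938046e+02]
block ((420.1473388671875, -267.9413757324219), (44.01772689819336, 77.32765197753906), 75.97112274169922) 0.06724569606260011
```

View pics/w1.png

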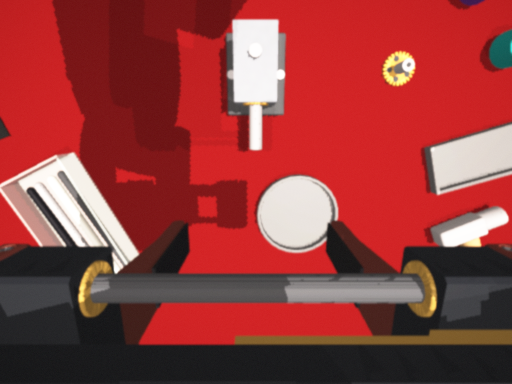

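The close view shows the block top at columns 232-278, rows 20-103, and the shaft at column ~256 with rows 105 (mouth) to 150 (free end).

Run:
```python
from h import *
z=np.load('pics/w1.npz'); im,d=z['im'],z['d']; s=dict(tool_pos=z['p'],tool_rot=z['r']); K,T,_=cam('wrist',s)
sub=im[100:158,240:275].astype(int); m=(sub.min(-1)>110)
rows=[]
for i,r in enumerate(m):
    c=np.flatnonzero(r)
    if len(c)>5: rows.append((c.min()+240,c.max()+240,i+100))
print(rows[::4],rows[-1])
rows=np.array([r for r in rows if 112<r[2]<147]); mid=np.c_[(rows[:,0]+rows[:,1])/2,rows[:,2]]
p=ray(K,T,mid,.055); print((p[[0,-1]]*1000).round(1)); f=np.polyfit(p[:,0],p[:,1],1); print('yaw',np.degrees(np.arctan(f[0])),'y at .48',np.polyval(f,.48))
print('end',ray(K,T,[[256,150],[256,151]],.052),'width',np.median(rows[:,1]-rows[:,0]+1)*(T[2,3]-.051)/272.5)
P=cloud(K,T,d); q=P[112:147,250:262].reshape(-1,3); print('shaft top z',np.percentile(q[:,2],[50,90]))
a=np.radians(-14.0);R2=np.array([[np.cos(a),np.sin(a)],[-np.sin(a),np.cos(a)]])
print('local of shaft pts rel block centre', ((p[[0,-1],:2]*1000-[420.1,-267.9])@R2.T).round(1))
```

```text
[(np.int64(240), np.int64(274), 100), (np.int64(250), np.int64(260), 104), (np.int64(249), np.int64(274), 108), (np.int64(249), np.int64(274), 112), (np.int64(249), np.int64(261), 116), (np.int64(249), np.int64(261), 120), (np.int64(249), np.int64(261), 124), (np.int64(249), np.int64(261), 128), (np.int64(249), np.int64(261), 132), (np.int64(249), np.int64(261), 136), (np.int64(249), np.int64(261), 140), (np.int64(249), np.int64(261), 144), (np.int64(250), np.int64(261), 148)] (np.int64(250), np.int64(261), 149)
[[ 468.5 -273.2   55. ]
 [ 501.1 -288.8   55. ]]
yaw -16.02459043380796 y at .48 -0.2830627764071722
end [[ 0.50593439 -0.28882883  0.052     ]
 [ 0.50702598 -0.28910336  0.052     ]] width 0.014994571243409738
shaft top z [0.05598901 0.05732895]
local of shaft pts rel block centre [[48.2  6.5]
 [83.7 -0.6]]
```

```bash
python3 -m jog '[[[-0.0197,0.0043,-0.038],[0,0,0],0],[[-0.0197,0.0043,-0.038],[0,0,0],0],[[-0.0197,0.0043,-0.038],[0,0,0],0],[[-0.0197,0.0043,-0.038],[0,0,0],0],[[0,0,0],[0,0,0],0],[[0,0,0],[0,0,0],0],[[0,0,0],[0,0,0],0]]' 30
python3 - <<'E'
from h import *
im,d,s=snap('wrist','w2'); print(s['tool_pos'],s['tool_rot'])
for k in range(3): 
    im,d,s=snap('wrist','w2'); print(s['tool_pos'],s['tool_rot'])
E
```

```text
time: 3.12
tool_pos: [0.49, -0.2832, 0.0923]
tool_rot: [-180.0, 0.1, 166.2]
force: [0.4, 0.4, -0.3]
gripper_width: 0.0455
[ 0.48998993 -0.28324335  0.09226735] [-1.79963794e+02  1.41628096e-01  1.66212669e+02]
[ 0.49045521 -0.28373333  0.09272218] [-179.9375167     0.21746401  166.20666931]
[ 0.49045847 -0.28387891  0.0928057 ] [-179.93092429    0.23444369  166.20019307]
[ 0.49017005 -0.28394556  0.09264571] [-179.93309608    0.22111161  166.18529347]
```

View pics/w2.png

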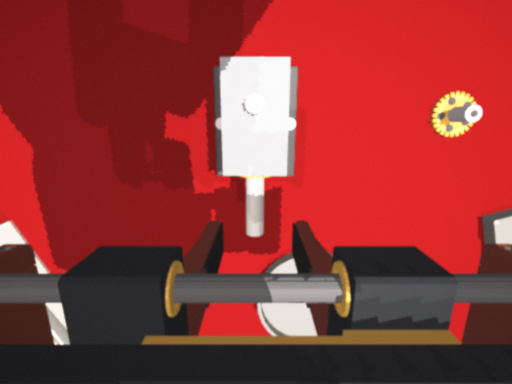

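Run:
```python
from h import *
z=np.load('pics/w2.npz'); im=z['im']; s=dict(tool_pos=z['p'],tool_rot=z['r']); K,T,_=cam('wrist',s)
for v in (185,200,215,230,232,234,236,238):
    c=np.flatnonzero(im[v,235:280].min(-1)>90)+235
    print(v,(c.min(),c.max()) if len(c) else None, (ray(K,T,[[(c.min()+c.max())/2,v]],.053)*1000).round(1) if len(c) else '')
print('tcp',(z['p']*1000).round(1))
```

```text
185 (np.int64(245), np.int64(264)) [[ 465.8 -279.6   53. ]]
200 (np.int64(246), np.int64(263)) [[ 477.2 -282.4   53. ]]
215 (np.int64(246), np.int64(263)) [[ 488.9 -285.3   53. ]]
230 (np.int64(246), np.int64(263)) [[ 501.  -288.3   53. ]]
232 (np.int64(246), np.int64(263)) [[ 502.6 -288.7   53. ]]
234 (np.int64(247), np.int64(262)) [[ 504.3 -289.1   53. ]]
236 (np.int64(250), np.int64(259)) [[ 505.9 -289.5   53. ]]
238 None 
tcp [ 490.2 -283.9   92.6]
```

```bash
python3 -m jog '[[[-0.001,-0.0022,-0.02],[0,0,0],0],[[0,0,-0.02],[0,0,0],0],[[0,0,-0.0213],[0,0,0],0],[[0,0,0],[0,0,0],0],[[0,0,0],[0,0,0],0],[[0,0,0],[0,0,0],0]]' 30; python3 -m jog '[[[0,0,0],[0,0,0],-0.4],[[0,0,0],[0,0,0],-0.5],[[0,0,0],[0,0,0],-0.6],[[0,0,0],[0,0,0],-1],[[0,0,0],[0,0,0],-1],[[0,0,0],[0,0,0],-1],[[0,0,0],[0,0,0],-1]]' 12
```

```text
time: 3.82
tool_pos: [0.4881, -0.2854, 0.0457]
tool_rot: [-180.0, 0.1, 166.1]
force: [-0.5, 0.3, 0.4]
gripper_width: 0.0441
time: 4.4
tool_pos: [0.4874, -0.2851, 0.0448]
tool_rot: [-180.0, 0.0, 166.1]
force: [0.1, -0.7, 1.6]
gripper_width: 0.0134
```

```bash
python3 -m jog '[[[0,0,0.0006],[0,0,0],-1],[[0,0,0],[0,0,0],-1],[[0.0065,-0.0016,0],[0,0,0],-1],[[0.0065,-0.0016,0],[0,0,0],-1],[[0.0065,-0.0016,0],[0,0,0],-1],[[0,0,0],[0,0,0],-1]]' 25
python3 - <<'E'
from h import *
s=env.sense(); print(s['tool_pos'],s['force'],s['torque'],s['gripper_width'])
E
```

```text
time: 4.9
tool_pos: [0.5034, -0.289, 0.0452]
tool_rot: [-180.0, 0.1, 166.2]
force: [0.8, -0.3, -1.4]
gripper_width: 0.0132
[ 0.50338543 -0.28903059  0.04521623] [ 0.84441461 -0.30299297 -1.36157071] [-0.08603718 -0.07833741  0.0107754 ] 0.013189856103891057
```

```bash
python3 -m jog '[[[0.0097,-0.0024,0],[0,0,0],-1],[[0.0097,-0.0024,0],[0,0,0],-1],[[0.0097,-0.0024,0],[0,0,0],-1],[[0.0097,-0.0024,0],[0,0,0],-1],[[0,0,0],[0,0,0],-1]]'; python3 -m jog '[[[0.0097,-0.0024,0],[0,0,0],-1],[[0.0097,-0.0024,0],[0,0,0],-1],[[0.0097,-0.0024,0],[0,0,0],-1],[[0.0097,-0.0024,0],[0,0,0],-1],[[0.0097,-0.0024,0],[0,0,0],-1],[[0,0,0],[0,0,0],-1]]'
python3 - <<'E'
from h import *
im,d,s=snap('wrist','w3')
E
```

```text
time: 5.32
tool_pos: [0.5332, -0.2965, 0.0454]
tool_rot: [-180.0, 0.1, 166.2]
force: [0.3, 0.2, -1.5]
gripper_width: 0.0134
time: 5.82
tool_pos: [0.5693, -0.3054, 0.0454]
tool_rot: [-180.0, 0.1, 166.2]
force: [-0.0, 0.2, -0.7]
gripper_width: 0.0134
```

View pics/w3.png

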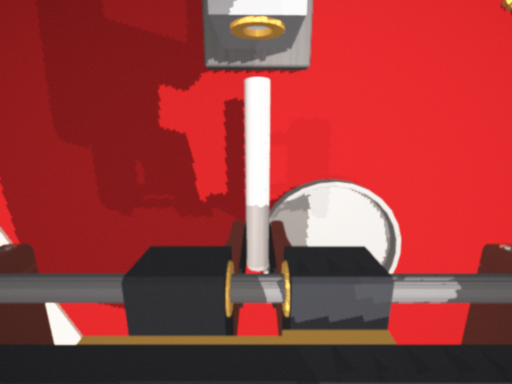

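The shaft is out: its inner end is at row 78, clear of the sleeve's mouth, and it sits straight between the pads.

```bash
python3 -m jog '[[[0,0,0.05],[0,0,0],-1],[[0,0,0.05],[0,0,0],-1],[[0,0.03,0],[0,0,-0.102],-1],[[0,0.03,0],[0,0,-0.102],-1],[[0,0.03,0],[0,0,-0.102],-1],[[0,0.03,0],[0,0,-0.102],-1],[[0,0.03,0],[0,0,-0.102],-1],[[0,0.03,0],[0,0,-0.102],-1]]'; python3 -m jog '[[[0.004,0.03,0],[0,0,-0.102],-1],[[0.004,0.035,0],[0,0,-0.102],-1],[[0.004,0.035,0],[0,0,-0.102],-1],[[0.005,0.035,0],[0,0,-0.102],-1],[[0.005,0.035,0],[0,0,-0.102],-1],[[0.005,0.03,0],[0,0,-0.102],-1],[[0,0,0],[0,0,0],-1],[[0,0,0],[0,0,0],-1]]'
python3 - <<'E'
from h import *
im,d,s=snap('wrist','w4');print(s['tool_pos'],s['tool_rot'],s['force'])
im,d,s=snap('top','t4')
E
```

```text
time: 6.53
tool_pos: [0.5667, -0.1687, 0.1201]
tool_rot: [-180.0, -0.0, 129.1]
force: [0.7, -0.3, -1.9]
gripper_width: 0.0132
time: 7.2
tool_pos: [0.5873, -0.0188, 0.1201]
tool_rot: [-180.0, 0.0, 92.9]
force: [0.4, -0.4, -2.2]
gripper_width: 0.0132
[ 0.58726276 -0.01876553  0.12009396] [-1.79968123e+02  7.92677360e-03  9.29165994e+01] [ 0.38996641 -0.36227254 -2.17556467]
```

View pics/w4.png

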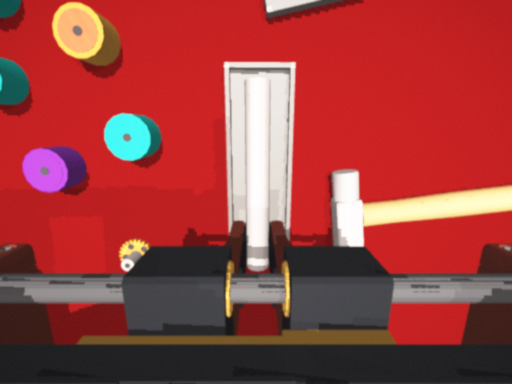

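Run:
```python
from h import *
z=np.load('pics/w4.npz'); im=z['im']; s=dict(tool_pos=z['p'],tool_rot=z['r']); K,T,_=cam('wrist',s)
for v in (64,70,100,140,180,210):
    g=im[v,200:320].astype(int); c=np.flatnonzero(g.min(-1)>70)+200
    p=ray(K,T,[[c.min(),v],[c.max()+1,v]],.014)*1000
    print(v,c.min(),c.max(),p[:,:2].round(1).tolist(),p.mean(0)[:2].round(1))
for v in (80,150,220):
    c=np.flatnonzero(im[v,240:275].min(-1)>215)+240; print('shaft',v,c.min(),c.max(),(ray(K,T,[[c.mean()+.5,v]],.122)*1000).round(1))
```

```text
64 223 296 [[551.0, 102.3], [617.4, 105.7]] [584.2 104. ]
70 223 295 [[551.1, 97.3], [617.0, 100.7]] [584.  99.]
100 224 294 [[552.5, 71.7], [618.3, 75.1]] [585.4  73.4]
140 225 293 [[554.2, 35.4], [620.4, 38.8]] [587.3  37.1]
180 227 292 [[557.0, -3.7], [622.8, -0.3]] [589.9  -2. ]
210 227 290 [[557.7, -35.0], [623.4, -31.7]] [590.5 -33.3]
shaft 80 240 274 [[583.7  74.3 122. ]]
shaft 150 240 274 [[585.6  36.7 122. ]]
shaft 220 248 264 [[587.   -6.1 122. ]]
```

```bash
python3 -m jog '[[[0.003,0,-0.0367],[0,0,0],-1],[[0,0,-0.0367],[0,0,0],-1],[[0,0,-0.0367],[0,0,0],-1],[[0,0,-0.03],[0,0,0],-1],[[0,0,-0.0067],[0,0,0],-1],[[0,0,0],[0,0,0],-1],[[0,0,0],[0,0,0],-1]]'; python3 -m jog '[[[0,0,-0.002],[0,0,0],-1],[[0,0,0],[0,0,0],-1],[[0,0,0],[0,0,0],-1]]';python3 -m jog '[[[0,0,-0.0015],[0,0,0],-1],[[0,0,0],[0,0,0],-1],[[0,0,0],[0,0,0],-1]]'
python3 - <<'E'
from h import *
im,d,s=snap('wrist','w5');print(s['tool_pos'],s['tool_rot'],s['force'])
E
```

```text
time: 7.88
tool_pos: [0.5902, -0.0205, 0.0106]
tool_rot: [180.0, 0.0, 92.7]
force: [0.0, 1.3, -1.6]
gripper_width: 0.0136
time: 8.13
tool_pos: [0.5907, -0.0198, 0.0098]
tool_rot: [179.9, 0.0, 92.7]
force: [-0.7, 0.4, -2.6]
gripper_width: 0.0136
time: 8.38
tool_pos: [0.59, -0.0197, 0.0077]
tool_rot: [180.0, 0.0, 92.7]
force: [0.7, 0.6, -1.2]
gripper_width: 0.0133
[ 0.58997641 -0.01968118  0.00769322] [1.79981425e+02 2.58893936e-03 9.27179845e+01] [ 0.69808782  0.61853509 -1.19016752]
```

View pics/w5.png

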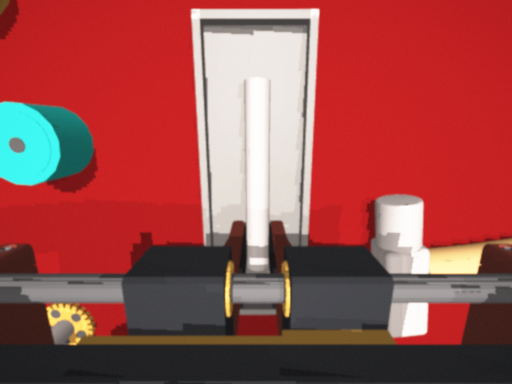

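The shaft hangs centred and parallel in the tray, at columns 245-269 between walls at about 205 and 305.

```bash
for i in 1; do :; done; python3 -m jog '[[[0,0,-0.0015],[0,0,0],-1],[[0,0,0],[0,0,0],-1],[[0,0,0],[0,0,0],-1],[[0,0,0],[0,0,0],-1]]'; python3 -m jog '[[[0,0,-0.0008],[0,0,0],-1],[[0,0,0],[0,0,0],-1],[[0,0,0],[0,0,0],-1],[[0,0,0],[0,0,0],-1]]'; python3 -m jog '[[[0,0,-0.0007],[0,0,0],-1],[[0,0,0],[0,0,0],-1],[[0,0,0],[0,0,0],-1],[[0,0,0],[0,0,0],-1]]'
```

```text
time: 8.77
tool_pos: [0.5898, -0.0197, 0.0062]
tool_rot: [-180.0, -0.0, 92.7]
force: [0.4, -0.1, -2.2]
gripper_width: 0.0136
time: 9.1
tool_pos: [0.5899, -0.0197, 0.0057]
tool_rot: [-180.0, 0.0, 92.7]
force: [0.1, 0.6, -2.3]
gripper_width: 0.0136
time: 9.43
tool_pos: [0.5899, -0.0197, 0.0052]
tool_rot: [180.0, 0.0, 92.7]
force: [1.2, -0.2, -1.8]
gripper_width: 0.0137
```

```bash
python3 -m jog '[[[0,0,-0.0006],[0,0,0],-1],[[0,0,0],[0,0,0],-1],[[0,0,0],[0,0,0],-1],[[0,0,0],[0,0,0],-1]]'
python3 - <<'E'
from h import *
s=env.sense();print(s['tool_pos'],s['force'],s['torque'])
E
```

```text
time: 9.77
tool_pos: [0.5899, -0.0198, 0.0051]
tool_rot: [180.0, 0.0, 92.7]
force: [-1.4, 0.0, 4.4]
gripper_width: 0.0133
[ 0.58992343 -0.01975018  0.00506181] [-1.40913013  0.04573909  4.43123697] [-0.21898901  0.40782592  0.02543554]
```

Contact (+4.4 N). Open a little and lift away.

```bash
python3 -m jog '[[[0,0,0],[0,0,0],-0.66],[[0,0,0],[0,0,0],-0.6],[[0,0,0],[0,0,0],-0.55],[[0,0,0],[0,0,0],-0.5],[[0,0,0],[0,0,0],-0.5],[[0,0,0.01],[0,0,0],-0.5],[[0,0,0.02],[0,0,0],-0.5],[[0,0,0.05],[0,0,0],-0.5],[[0,0,0.05],[0,0,0],-0.5]]'; python3 -m jog '[[[0,0,0.05],[0,0,0],-0.3],[[0,0,0.05],[0,0,0],0],[[-0.04,0.035,0],[0,0,0],0],[[-0.04,0.035,0],[0,0,0],0],[[-0.03,0.045,0],[0,0,0],0],[[0,0.055,0],[0,0,0],0],[[0,0.055,0],[0,0,0],0]]'
python3 - <<'E'
from h import *
im,d,s=snap('top','t6');cv2.imwrite('pics/t6z.png',cv2.resize(im[150:300,170:430],None,fx=3,fy=3,interpolation=cv2.INTER_CUBIC)[:,:,::-1])
im,d,s=snap('wrist','w6');print(s['tool_pos'],s['tool_rot'],s['force'])
E
```

```text
time: 10.52
tool_pos: [0.5885, -0.0197, 0.1023]
tool_rot: [-179.8, -0.0, 92.7]
force: [0.7, 0.6, 0.7]
gripper_width: 0.0221
time: 11.1
tool_pos: [0.5059, 0.1499, 0.1782]
tool_rot: [180.0, -0.0, 92.6]
force: [1.4, 0.6, -0.5]
gripper_width: 0.0438
[0.50709222 0.15650443 0.1785514 ] [179.84974681  -0.18358464  92.80259567] [0.9913626  5.29179528 0.68881112]
```

View pics/t6z.png

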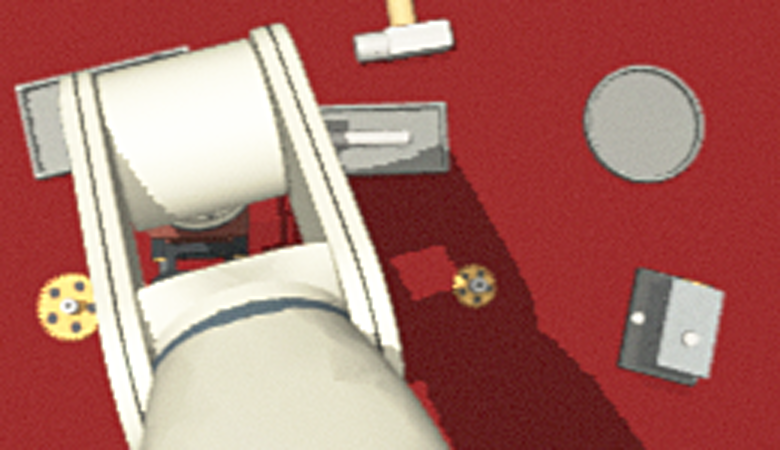

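View pics/w6.png

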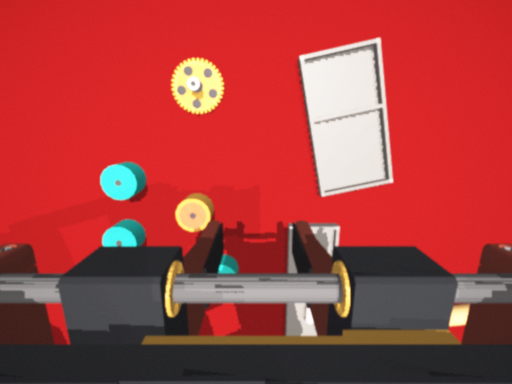

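The shaft lies in the long tray. The wrist view shows the large wheel at (197,86), its hub at (194,84), and the wheel tray at columns 300-392, rows 40-195, with its large bay nearer the gripper.

```bash
cat >> h.py <<'E'
def blob(fn,box,zt,kind,camn='wrist'):
    z=np.load('pics/'+fn+'.npz'); im=z['im']; s=dict(tool_pos=z['p'],tool_rot=z['r']); K,T,_=cam(camn,s)
    u0,v0,u1,v1=box; a=im[v0:v1,u0:u1]; h=cv2.cvtColor(a,cv2.COLOR_RGB2HSV)
    if kind=='brass': m=(h[...,0]>10)&(h[...,0]<40)&(h[...,1]>60)&(h[...,2]>70)
    else: m=(h[...,1]<110)&(h[...,2]>70)
    m=m.astype(np.uint8); n,l,st,c=cv2.connectedComponentsWithStats(m); i=1+st[1:,4].argmax()
    cn=max(cv2.findContours((l==i).astype(np.uint8),0,1)[0],key=len)[:,0,:]+[u0,v0]
    p=(ray(K,T,cn,zt)[:,:2]*1000).astype(np.float32)
    (c,r)=cv2.minEnclosingCircle(p); b=cv2.minAreaRect(p)
    print(kind,'circle',np.round(c,1),round(r,1),'rect',np.round(b[0],1),np.round(b[1],1),round(b[2],1),'px',cn.mean(0).round(1))
E
python3 - <<'E'
from h import *
blob('w6',(165,50,230,120),.004,'brass')
blob('w6',(185,74,205,94),.026,'grey')
blob('w6',(290,30,400,205),.014,'grey')
blob('w6',(170,190,218,235),.03,'brass')
print(env.sense()['tool_pos'])
E
```

```text
brass circle [433.5 266.8] 30.7 rect [433.3 267.2] [60.3 60.2] 2.8 px [197.2  85.1]
grey circle [435.3 266.4] 14.4 rect [435.3 266.4] [21.5 19. ] 2.8 px [195.   83.8]
grey circle [609.9 235.1] 91.9 rect [609.1 234.9] [ 90.5 162.9] 14.6 px [347.8 116.2]
brass circle [434.2 122.6] 25.3 rect [434.5 122.5] [49.9 42.1] 63.9 px [194.3 212.7]
[0.50733764 0.153761   0.17830511]
```

```bash
python3 -m jog '[[[-0.0197,0.0302,-0.0315],[0,0,0],0],[[-0.0197,0.0302,-0.0315],[0,0,0],0],[[-0.0197,0.0302,-0.0315],[0,0,0],0],[[-0.0197,0.0302,-0.0315],[0,0,0],0],[[-0.0197,0.0302,-0.0315],[0,0,0],0],[[0,0,0],[0,0,0],0],[[0,0,0],[0,0,0],0],[[0,0,0],[0,0,0],0]]'
python3 - <<'E'
from h import *
im,d,s=snap('wrist','w7');print(s['tool_pos'],s['tool_rot'],s['force'])
E
```

```text
time: 11.87
tool_pos: [0.4342, 0.262, 0.0597]
tool_rot: [180.0, -0.0, 92.7]
force: [-0.8, -0.1, 0.7]
gripper_width: 0.0441
[0.43419421 0.26200396 0.0596931 ] [ 1.79963841e+02 -5.76066824e-03  9.27224402e+01] [-0.76865117 -0.08712076  0.69271067]
```

View pics/w7.png

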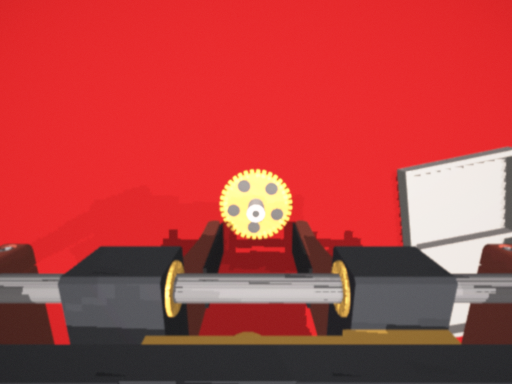

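The wheel is centred between the jaws in column (256) and about 5 mm further on than the TCP.

```bash
python3 -c "
from h import *
blob('w7',(212,160,300,245),.004,'brass')"; python3 -m jog '[[[-0.001,0.0065,-0.02],[0,0,0],0],[[0,0,-0.025],[0,0,0],0],[[0,0,-0.0217],[0,0,0],0],[[0,0,0],[0,0,0],0],[[0,0,0],[0,0,0],-0.3],[[0,0,0],[0,0,0],-0.5],[[0,0,0],[0,0,0],-0.6]]' 12; python3 -m jog '[[[0,0,0],[0,0,0],-1],[[0,0,0],[0,0,0],-1],[[0,0,0],[0,0,0],-1],[[0,0,0],[0,0,0],-1]]' 25
```

```text
brass circle [433.5 267.2] 30.7 rect [433.3 267.2] [60.5 60.4] 47.9 px [255.9 203.5]
time: 12.5
tool_pos: [0.4339, 0.2672, 0.0104]
tool_rot: [179.9, -0.1, 92.7]
force: [0.4, 0.3, -0.6]
gripper_width: 0.0271
time: 12.83
tool_pos: [0.4332, 0.2673, 0.0099]
tool_rot: [179.9, -0.0, 92.7]
force: [-0.6, -1.3, 7.2]
gripper_width: 0.0134
```

```bash
python3 -m jog '[[[0,0,0.01],[0,0,0],-1],[[0,0,0.04],[0,0,0],-1],[[0,0,0.044],[0,0,0],-1],[[0.0494,-0.0174,0],[0,0,0],-1],[[0.0494,-0.0174,0],[0,0,0],-1],[[0.0494,-0.0174,0],[0,0,0],-1],[[0.0494,-0.0174,0],[0,0,0],-1],[[0.0494,-0.0174,0],[0,0,0],-1],[[0,0,0],[0,0,0],-1],[[0,0,0],[0,0,0],-1]]'
python3 - <<'E'
from h import *
im,d,s=snap('wrist','w8');print(s['tool_pos'],s['tool_rot'],s['force'])
E
```

```text
time: 13.67
tool_pos: [0.6195, 0.2009, 0.0797]
tool_rot: [180.0, -0.0, 92.6]
force: [-1.5, -0.6, -0.9]
gripper_width: 0.0129
[0.61945795 0.20091093 0.07972594] [ 1.79959434e+02 -1.25762754e-02  9.25756477e+01] [-1.52121604 -0.61028358 -0.94490304]
```

View pics/w8.png

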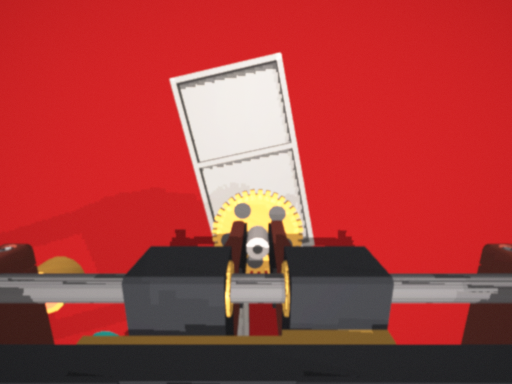

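The wheel is held level above the large bay, with the divider running from (197,166) to (292,147).

```bash
python3 - <<'E'
from h import *
z=np.load('pics/w8.npz'); s=dict(tool_pos=z['p'],tool_rot=z['r']); K,T,_=cam('wrist',s)
p=(ray(K,T,[[197,166],[292,147],[244.5,156],[172,80],[280,55]],.014)*1000).round(1);print(p,'exp',(607,245.6))
E
python3 -m jog '[[[0,0.0008,-0.04],[0,0,0],-1],[[0,0,-0.036],[0,0,0],-1],[[0,0,-0.005],[0,0,0],-1],[[0,0,0],[0,0,0],-1],[[0,0,0],[0,0,0],-1]]'; python3 -m jog '[[[0,0,-0.003],[0,0,0],-1],[[0,0,0],[0,0,0],-1],[[0,0,0],[0,0,0],-1]]'
```

```text
[[568.3 235.1  14. ]
 [646.5 254.3  14. ]
 [607.7 245.2  14. ]
 [549.7 301.2  14. ]
 [632.1 322.6  14. ]] exp (607, 245.6)
time: 14.13
tool_pos: [0.6174, 0.2031, 0.0195]
tool_rot: [-180.0, 0.0, 92.8]
force: [0.1, 0.1, -1.4]
gripper_width: 0.0134
time: 14.38
tool_pos: [0.6186, 0.2028, 0.0178]
tool_rot: [179.9, -0.0, 92.7]
force: [-0.0, 0.0, -1.4]
gripper_width: 0.0134
```

```bash
python3 -m jog '[[[0,0,-0.002],[0,0,0],-1],[[0,0,0],[0,0,0],-1],[[0,0,0],[0,0,0],-1]]'; python3 -m jog '[[[0,0,-0.001],[0,0,0],-1],[[0,0,0],[0,0,0],-1],[[0,0,0],[0,0,0],-1]]'; python3 -m jog '[[[0,0,-0.001],[0,0,0],-1],[[0,0,0],[0,0,0],-1],[[0,0,0],[0,0,0],-1]]'
```

```text
time: 14.63
tool_pos: [0.6181, 0.2025, 0.0153]
tool_rot: [180.0, -0.0, 92.7]
force: [-0.6, -0.6, -0.8]
gripper_width: 0.013
time: 14.88
tool_pos: [0.618, 0.2024, 0.0143]
tool_rot: [-180.0, 0.0, 92.7]
force: [-0.3, -0.6, -1.7]
gripper_width: 0.0132
time: 15.13
tool_pos: [0.618, 0.2025, 0.0139]
tool_rot: [180.0, -0.0, 92.7]
force: [-2.7, -0.1, 3.5]
gripper_width: 0.0135
```

```bash
python3 -m jog '[[[0,0,0],[0,0,0],-0.66],[[0,0,0],[0,0,0],-0.6],[[0,0,0],[0,0,0],-0.5],[[0,0,0],[0,0,0],-0.35],[[0,0,0],[0,0,0],-0.35],[[0,0,0.015],[0,0,0],-0.35],[[0,0,0.03],[0,0,0],-0.35],[[0,0,0.05],[0,0,0],-0.35],[[0,0,0.05],[0,0,0],0],[[0,0,0.03],[0,0,0],0]]'; python3 -m jog '[[[-0.021,-0.042,0],[0,0,0],0],[[-0.021,-0.042,0],[0,0,0],0],[[-0.021,-0.042,0],[0,0,0],0],[[-0.021,-0.042,0],[0,0,0],0],[[-0.021,-0.042,0],[0,0,0],0],[[-0.021,-0.042,0],[0,0,0],0],[[-0.021,-0.042,0],[0,0,0],0],[[-0.021,-0.042,0],[0,0,0],0],[[-0.021,-0.042,0],[0,0,0],0],[[0,-0.03,0],[0,0,0],0]]';python3 -m jog '[[[0,0,0],[0,0,0],0],[[0,0,0],[0,0,0],0],[[0,0,0],[0,0,0],0]]'
python3 - <<'E'
from h import *
im,d,s=snap('top','t9');cv2.imwrite('pics/t9z.png',cv2.resize(im[150:300,170:430],None,fx=3,fy=3,interpolation=cv2.INTER_CUBIC)[:,:,::-1])
im,d,s=snap('wrist','w9');print(s['tool_pos'],s['tool_rot'],s['force'])
E
```

```text
time: 15.97
tool_pos: [0.6194, 0.2029, 0.1494]
tool_rot: [179.8, -0.1, 92.7]
force: [2.3, 0.8, 0.4]
gripper_width: 0.0387
time: 16.8
tool_pos: [0.4731, -0.1052, 0.1453]
tool_rot: [-179.9, -0.0, 92.7]
force: [-0.4, -0.2, -0.1]
gripper_width: 0.0437
time: 17.05
tool_pos: [0.4766, -0.1031, 0.1453]
tool_rot: [180.0, -0.0, 92.7]
force: [-0.6, 0.4, 0.2]
gripper_width: 0.0437
[ 0.47660894 -0.10272072  0.14514166] [ 1.79973085e+02 -6.02282862e-03  9.27406010e+01] [0.68908689 0.38781449 0.33154344]
```

View pics/t9z.png

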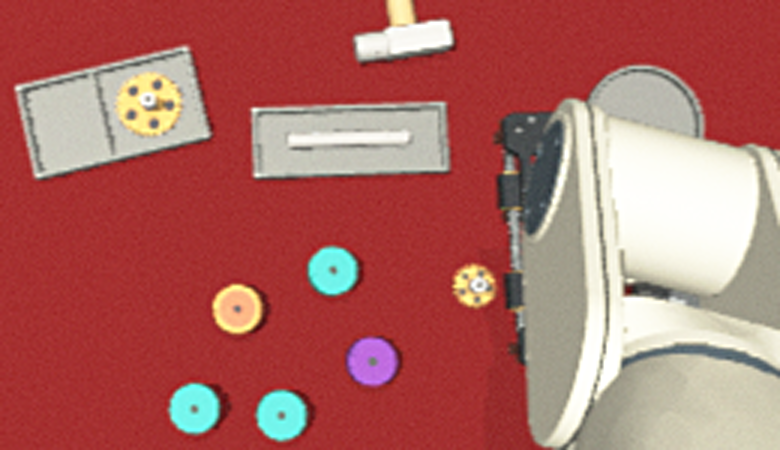

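View pics/w9.png

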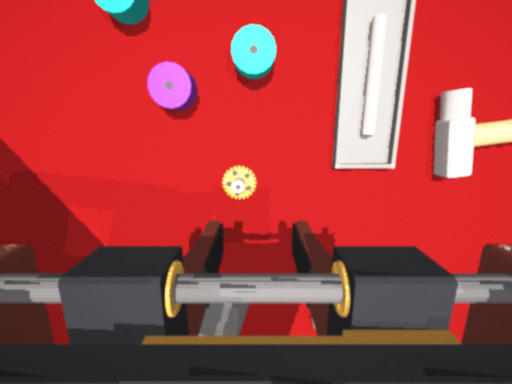

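The large wheel sits flat in the large bay and the shaft in the long tray. The small wheel is at (239,183) in the wrist view.

Run:
```python
from h import *
blob('w9',(215,158,265,205),.004,'brass'); print(env.sense()['tool_pos'])
```

```text
brass circle [456.4 -96.5] 19.7 rect [456.5 -96.4] [38.1 38.5] 14.7 px [239.  181.7]
[ 0.47655859 -0.10253128  0.14502577]
```

```bash
python3 -m jog '[[[-0.0133,0.004,-0.036],[0,0,0],0],[[-0.0133,0.004,-0.036],[0,0,0],0],[[0,0,-0.036],[0,0,0],0],[[0,0,0],[0,0,0],0],[[0,0,0],[0,0,0],0]]'
python3 - <<'E'
from h import *
im,d,s=snap('wrist','w10');print(s['tool_pos'],s['tool_rot'],s['force'])
blob('w10',(205,150,305,245),.004,'brass')
E
```

```text
time: 17.57
tool_pos: [0.4557, -0.0965, 0.0632]
tool_rot: [-179.8, -0.1, 92.8]
force: [0.3, -0.2, -0.2]
gripper_width: 0.0437
[ 0.4557233  -0.09648217  0.06316296] [-1.79831451e+02 -5.14625352e-02  9.27901802e+01] [ 0.28510419 -0.22666613 -0.18560264]
brass circle [456.3 -96.3] 19.7 rect [456.5 -96.3] [38.2 38.1] 2.8 px [257.  209.4]
```

View pics/w10.png

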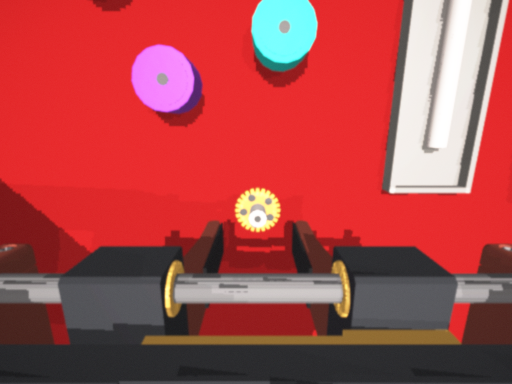

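The small wheel is centred under the jaws (257,209) and the TCP matches it to under 1 mm. Descending 52 mm and gripping.

```bash
python3 -m jog '[[[0.0005,0,-0.025],[0,0,0],0],[[0,0,-0.025],[0,0,0],0],[[0,0,-0.0197],[0,0,0],0],[[0,0,0],[0,0,0],0],[[0,0,0],[0,0,0],-0.3],[[0,0,0],[0,0,0],-0.5],[[0,0,0],[0,0,0],-0.6]]' 12; python3 -m jog '[[[0,0,0],[0,0,0],-1],[[0,0,0],[0,0,0],-1],[[0,0,0],[0,0,0],-1],[[0,0,0],[0,0,0],-1]]' 25
```

```text
time: 18.2
tool_pos: [0.4579, -0.0977, 0.013]
tool_rot: [179.9, 0.0, 92.7]
force: [-0.2, -0.1, -0.5]
gripper_width: 0.0273
time: 18.53
tool_pos: [0.4571, -0.0976, 0.0123]
tool_rot: [179.9, 0.0, 92.7]
force: [-1.2, 0.9, 8.2]
gripper_width: 0.0133
```

```bash
python3 -m jog '[[[0,0,0.01],[0,0,0],-1],[[0,0,0.045],[0,0,0],-1],[[0,0,0.045],[0,0,0],-1]]'; python3 -m jog '[[[0.0188,0.0501,0],[0,0,0],-1],[[0.0188,0.0501,0],[0,0,0],-1],[[0.0188,0.0501,0],[0,0,0],-1],[[0.0188,0.0501,0],[0,0,0],-1],[[0.0188,0.0501,0],[0,0,0],-1],[[0.0188,0.0501,0],[0,0,0],-1],[[0.0188,0.0501,0],[0,0,0],-1],[[0.0188,0.0501,0],[0,0,0],-1],[[0.0188,0.0501,0],[0,0,0],-1],[[0.0188,0.0501,0],[0,0,0],-1]]'; python3 -m jog '[[[0,0,0],[0,0,0],-1],[[0,0,0],[0,0,0],-1],[[0,0,0],[0,0,0],-1]]'
python3 - <<'E'
from h import *
im,d,s=snap('wrist','w11');print(s['tool_pos'],s['tool_rot'],s['force'])
E
```

```text
time: 18.78
tool_pos: [0.4551, -0.0972, 0.0865]
tool_rot: [-179.8, -0.1, 92.7]
force: [0.6, -0.1, -0.9]
gripper_width: 0.0129
time: 19.62
tool_pos: [0.5977, 0.2802, 0.087]
tool_rot: [-180.0, 0.0, 92.7]
force: [1.1, -0.4, 0.2]
gripper_width: 0.0129
time: 19.87
tool_pos: [0.5967, 0.2777, 0.0863]
tool_rot: [-179.9, 0.0, 92.7]
force: [-0.4, 0.2, -0.6]
gripper_width: 0.0134
[0.5967202  0.27765928 0.08628146] [-1.79915587e+02  4.77873332e-02  9.27429970e+01] [-0.36181717  0.15160232 -0.55555634]
```

View pics/w11.png

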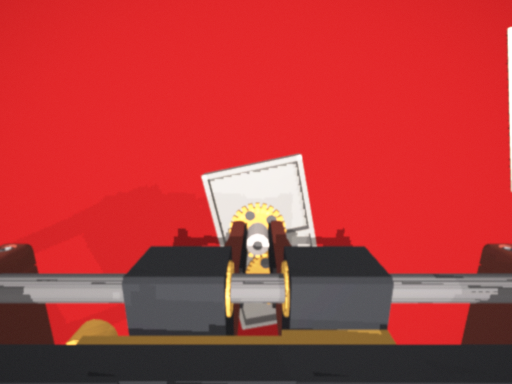

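The wheel is held level above the small bay, whose far corners are at (203,177) and (300,156).

```bash
python3 -m jog '[[[0.002,0.001,-0.04],[0,0,0],-1],[[0,0,-0.04],[0,0,0],-1],[[0,0,-0.0095],[0,0,0],-1],[[0,0,0],[0,0,0],-1],[[0,0,0],[0,0,0],-1],[[0,0,0],[0,0,0],-1]]'; python3 -m jog '[[[0,0,-0.001],[0,0,0],-1],[[0,0,0],[0,0,0],-1],[[0,0,0],[0,0,0],-1]]'; python3 -m jog '[[[0,0,-0.001],[0,0,0],-1],[[0,0,0],[0,0,0],-1],[[0,0,0],[0,0,0],-1]]'
```

```text
time: 20.42
tool_pos: [0.5998, 0.2785, 0.0205]
tool_rot: [179.9, -0.0, 92.7]
force: [0.3, 0.2, 0.3]
gripper_width: 0.0131
time: 20.67
tool_pos: [0.5996, 0.2791, 0.0195]
tool_rot: [179.9, -0.0, 92.7]
force: [0.0, 0.5, -0.3]
gripper_width: 0.0136
time: 20.92
tool_pos: [0.5991, 0.279, 0.018]
tool_rot: [180.0, -0.0, 92.7]
force: [-0.5, -0.3, 0.0]
gripper_width: 0.0133
```

```bash
python3 -m jog '[[[0,0,-0.001],[0,0,0],-1],[[0,0,0],[0,0,0],-1],[[0,0,0],[0,0,0],-1]]'; python3 -m jog '[[[0,0,-0.001],[0,0,0],-1],[[0,0,0],[0,0,0],-1],[[0,0,0],[0,0,0],-1]]'
python3 - <<'E'
from h import *
s=env.sense();print(s['tool_pos'],s['force'],s['torque'])
E
```

```text
time: 21.17
tool_pos: [0.5991, 0.279, 0.017]
tool_rot: [-180.0, 0.0, 92.7]
force: [-0.1, -0.1, 0.3]
gripper_width: 0.013
time: 21.42
tool_pos: [0.5991, 0.2789, 0.0163]
tool_rot: [-180.0, 0.0, 92.7]
force: [-0.0, 0.2, -0.9]
gripper_width: 0.0134
[0.59911488 0.27893922 0.01632492] [-3.30772536e-04  2.06881560e-01 -9.44451482e-01] [-0.07073574  0.05443626 -0.02027982]
```

```bash
python3 -m jog '[[[0,0,-0.0008],[0,0,0],-1],[[0,0,0],[0,0,0],-1],[[0,0,0],[0,0,0],-1],[[0,0,0],[0,0,0],-1]]'
```

```text
time: 21.75
tool_pos: [0.5992, 0.279, 0.0158]
tool_rot: [180.0, -0.0, 92.7]
force: [0.0, 0.3, 0.5]
gripper_width: 0.0133
```

```bash
python3 -m jog '[[[0,0,-0.0006],[0,0,0],-1],[[0,0,0],[0,0,0],-1],[[0,0,0],[0,0,0],-1],[[0,0,0],[0,0,0],-1]]'
```

```text
time: 22.08
tool_pos: [0.5993, 0.2791, 0.0155]
tool_rot: [180.0, -0.0, 92.7]
force: [-0.7, 0.2, 0.2]
gripper_width: 0.0131
```

```bash
python3 -m jog '[[[0,0,-0.0006],[0,0,0],-1],[[0,0,0],[0,0,0],-1],[[0,0,0],[0,0,0],-1],[[0,0,0],[0,0,0],-1]]'
python3 - <<'E'
from h import *
im,d,s=snap('wrist','w12');print(s['force'],s['tool_pos'])
E
```

```text
time: 22.42
tool_pos: [0.5993, 0.2791, 0.0154]
tool_rot: [180.0, -0.0, 92.7]
force: [-2.0, 0.7, 6.0]
gripper_width: 0.0131
[-2.00021826  0.65757924  6.04589658] [0.59929499 0.27911697 0.01544871]
```

View pics/w12.png

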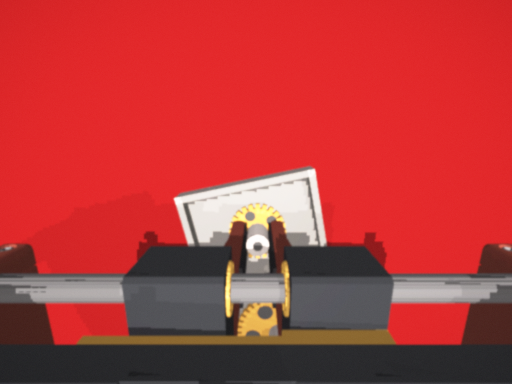

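```bash
python3 -m jog '[[[0,0,0],[0,0,0],-0.66],[[0,0,0],[0,0,0],-0.6],[[0,0,0],[0,0,0],-0.5],[[0,0,0],[0,0,0],-0.4],[[0,0,0],[0,0,0],-0.4],[[0,0,0.015],[0,0,0],-0.4],[[0,0,0.03],[0,0,0],-0.4],[[0,0,0.05],[0,0,0],-0.4],[[0,0,0.05],[0,0,0],0.4],[[0,0,0.03],[0,0,0],0.4]]'; python3 -m jog '[[[-0.0367,-0.041,0],[0,0,0],0.4],[[-0.0367,-0.041,0],[0,0,0],0.4],[[-0.0367,-0.041,0],[0,0,0],0.4],[[-0.0367,-0.041,0],[0,0,0],0.4],[[-0.0367,-0.041,0],[0,0,0],0.4],[[-0.0367,-0.041,0],[0,0,0],0.4],[[0,0,0],[0,0,0],0.4],[[0,0,0],[0,0,0],0.4],[[0,0,0],[0,0,0],0.4]]'
python3 - <<'E'
from h import *
im,d,s=snap('wrist','w13');print(s['force'],s['tool_pos'])
im,d,s=snap('top','t13');cv2.imwrite('pics/t13z.png',cv2.resize(im[150:300,170:430],None,fx=3,fy=3,interpolation=cv2.INTER_CUBIC)[:,:,::-1])
E
```

```text
time: 23.3
tool_pos: [0.6006, 0.2796, 0.1508]
tool_rot: [179.8, -0.1, 92.7]
force: [1.0, 1.0, -0.0]
gripper_width: 0.0364
time: 24.05
tool_pos: [0.4353, 0.0947, 0.1472]
tool_rot: [179.9, -0.0, 92.7]
force: [0.5, -0.2, 0.4]
gripper_width: 0.0616
[ 0.50818846 -0.15524348  0.38897154] [0.43529921 0.09468616 0.14718144]
```

View pics/w13.png

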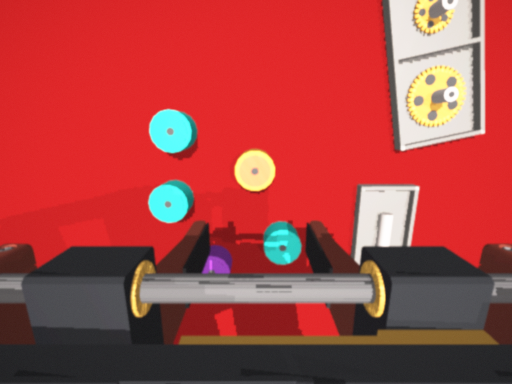

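View pics/t13z.png

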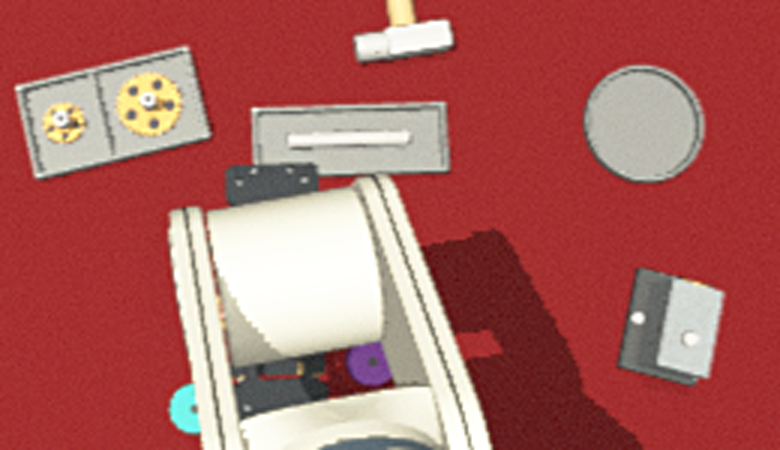

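Both wheels sit hub-up in their bays. The brass drum is at (255,170) in the wrist view.

Run:
```python
from h import *
blob('w13',(228,145,282,198),.03,'brass')
# dish from top view (unobstructed)
z=np.load('pics/w13.npz'); s=dict(tool_pos=z['p'],tool_rot=z['r']); K,T,_=cam('wrist',s); P=cloud(K,T,z['d']); print('drum top depth', np.median(P[162:178,248:262].reshape(-1,3),0))
for uv,n in (((282,243),'teal'),((170,131),'teal2'),((168,202),'teal3')): print(n,ray(K,T,[uv],.03)[0,:2])
blob('t13',(360,168,408,214),.014,'grey','top')
```

```text
brass circle [432.  119.1] 22.2 rect [432.7 118.9] [41.8 42.3] 47.1 px [254.6 170.1]
drum top depth [0.43237399 0.12024067 0.02967334]
teal [0.46634865 0.03974327]
teal2 [0.34686595 0.15465707]
teal3 [0.34225407 0.08114677]
grey circle [ 607.6 -255.6] 56.8 rect [ 607.2 -255.4] [107.4 112.9] 0.8 px [384.2 191.1]
```

```bash
python3 -m jog '[[[-0.0018,0.016,-0.035],[0,0,0],0.4],[[-0.0018,0.016,-0.035],[0,0,0],0.4],[[0,0,-0.05],[0,0,0],0.4],[[0,0,0],[0,0,0],0.4],[[0,0,0],[0,0,0],0.4],[[0,0,0],[0,0,0],0.4]]'
python3 - <<'E'
from h import *
im,d,s=snap('wrist','w14');print(s['force'],s['tool_pos'])
blob('w14',(195,150,320,246),.03,'brass')
E
```

```text
time: 24.65
tool_pos: [0.4322, 0.119, 0.0571]
tool_rot: [180.0, -0.0, 92.7]
force: [0.4, 0.1, 1.2]
gripper_width: 0.0613
[0.39502463 0.12221398 1.1521378 ] [0.43224991 0.11896867 0.05708348]
brass circle [432.  122.3] 23.6 rect [432.  123.5] [41.2 43.8] 2.7 px [256.4 218.6]
```

View pics/w14.png

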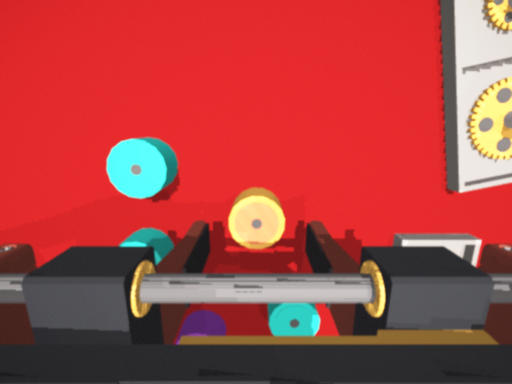

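The drum's top is at (257,223), centred between the open fingers.

```bash
python3 -m jog '[[[0,0,-0.022],[0,0,0],0.4],[[0,0,-0.022],[0,0,0],0.4],[[0,0,-0.02],[0,0,0],0.4],[[0,0,0],[0,0,0],0.4],[[0,0,0],[0,0,0],0.2],[[0,0,0],[0,0,0],0.05],[[0,0,0],[0,0,0],0]]' 15; python3 -m jog '[[[0,0,0],[0,0,0],-0.1],[[0,0,0],[0,0,0],-0.5],[[0,0,0],[0,0,0],-1],[[0,0,0],[0,0,0],-1]]' 30
```

```text
time: 25.28
tool_pos: [0.4325, 0.1187, 0.0097]
tool_rot: [179.8, -0.0, 92.7]
force: [0.1, 0.2, -0.1]
gripper_width: 0.0458
time: 25.62
tool_pos: [0.432, 0.1186, 0.0093]
tool_rot: [179.9, -0.0, 92.7]
force: [-1.7, -0.7, 10.9]
gripper_width: 0.0406
```

```bash
python3 -m jog '[[[0,0,0.01],[0,0,0],-1],[[0,0,0.045],[0,0,0],-1],[[0,0,0.045],[0,0,0],-1],[[0.0212,-0.0453,0],[0,0,0],-1],[[0.0212,-0.0453,0],[0,0,0],-1],[[0.0212,-0.0453,0],[0,0,0],-1],[[0.0212,-0.0453,0],[0,0,0],-1],[[0.0212,-0.0453,0],[0,0,0],-1],[[0.0212,-0.0453,0],[0,0,0],-1],[[0.0212,-0.0453,0],[0,0,0],-1]]'; python3 -m jog '[[[0.0212,-0.0453,0],[0,0,0],-1],[[0.0212,-0.0453,0],[0,0,0],-1],[[0.0212,-0.0453,0],[0,0,0],-1],[[0.0212,-0.0453,0],[0,0,0],-1],[[0,0,0],[0,0,0],-1],[[0,0,0],[0,0,0],-1],[[0,0,0],[0,0,0],-1]]'
python3 - <<'E'
from h import *
im,d,s=snap('wrist','w15');print(s['force'],s['tool_pos'])
E
```

```text
time: 26.45
tool_pos: [0.5428, -0.1212, 0.0837]
tool_rot: [-180.0, -0.0, 92.7]
force: [0.3, -0.4, -2.6]
gripper_width: 0.0405
time: 27.03
tool_pos: [0.6052, -0.2548, 0.0829]
tool_rot: [-179.9, -0.1, 92.7]
force: [-0.0, 0.5, -2.4]
gripper_width: 0.0401
[-0.00504686  0.53993042 -2.42368618] [ 0.60516702 -0.25478516  0.08287881]
```

View pics/w15.png

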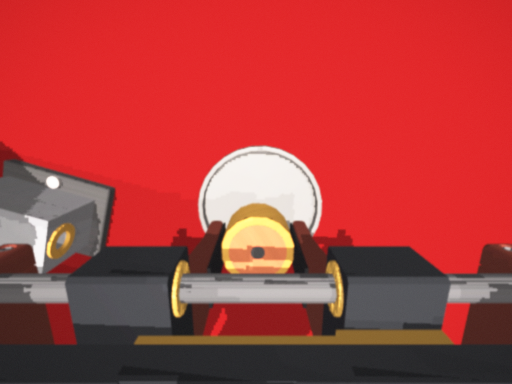

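The drum hangs upright over the dish, which spans columns 199-322.

```bash
python3 -m jog '[[[0.0025,0,-0.04],[0,0,0],-1],[[0,0,-0.04],[0,0,0],-1],[[0,0,-0.0075],[0,0,0],-1],[[0,0,0],[0,0,0],-1],[[0,0,0],[0,0,0],-1],[[0,0,0],[0,0,0],-1]]'; python3 -m jog '[[[0,0,-0.0015],[0,0,0],-1],[[0,0,0],[0,0,0],-1],[[0,0,0],[0,0,0],-1]]'; python3 -m jog '[[[0,0,-0.001],[0,0,0],-1],[[0,0,0],[0,0,0],-1],[[0,0,0],[0,0,0],-1]]'
```

```text
time: 27.58
tool_pos: [0.6091, -0.2552, 0.0192]
tool_rot: [179.9, 0.1, 92.7]
force: [0.7, -0.2, -2.0]
gripper_width: 0.0406
time: 27.83
tool_pos: [0.6086, -0.2555, 0.0174]
tool_rot: [179.9, 0.0, 92.7]
force: [-0.8, 0.8, -2.4]
gripper_width: 0.0407
time: 28.08
tool_pos: [0.6081, -0.2553, 0.0158]
tool_rot: [180.0, 0.0, 92.7]
force: [0.9, 0.4, -1.2]
gripper_width: 0.0402
```

```bash
python3 -m jog '[[[0,0,-0.001],[0,0,0],-1],[[0,0,0],[0,0,0],-1],[[0,0,0],[0,0,0],-1]]'; python3 -m jog '[[[0,0,-0.001],[0,0,0],-1],[[0,0,0],[0,0,0],-1],[[0,0,0],[0,0,0],-1]]'; python3 -m jog '[[[0,0,-0.0008],[0,0,0],-1],[[0,0,0],[0,0,0],-1],[[0,0,0],[0,0,0],-1]]'
```

```text
time: 28.33
tool_pos: [0.608, -0.2552, 0.0148]
tool_rot: [-180.0, -0.0, 92.7]
force: [0.4, -0.2, -1.4]
gripper_width: 0.0403
time: 28.58
tool_pos: [0.608, -0.2552, 0.0141]
tool_rot: [-180.0, -0.0, 92.7]
force: [-0.1, 0.7, -3.1]
gripper_width: 0.0407
time: 28.83
tool_pos: [0.6081, -0.2552, 0.0135]
tool_rot: [-180.0, -0.0, 92.7]
force: [-0.3, -0.1, -3.1]
gripper_width: 0.0406
```

```bash
python3 -m jog '[[[0,0,-0.0007],[0,0,0],-1],[[0,0,0],[0,0,0],-1],[[0,0,0],[0,0,0],-1],[[0,0,0],[0,0,0],-1]]'
```

```text
time: 29.17
tool_pos: [0.6081, -0.2553, 0.0133]
tool_rot: [180.0, 0.0, 92.7]
force: [-0.7, 0.7, 1.6]
gripper_width: 0.0403
```

Contact. Release, lift and retreat.

```bash
python3 -m jog '[[[0,0,0],[0,0,0],0],[[0,0,0],[0,0,0],0.05],[[0,0,0],[0,0,0],0.15],[[0,0,0],[0,0,0],0.25],[[0,0,0],[0,0,0],0.25],[[0,0,0.015],[0,0,0],0.25],[[0,0,0.03],[0,0,0],0.25],[[0,0,0.05],[0,0,0],0.25],[[0,0,0.05],[0,0,0],0.25],[[0,0,0.03],[0,0,0],0.25]]'; python3 -m jog '[[[-0.03,-0.03,0.02],[0,0,0],0.25],[[-0.03,-0.03,0.02],[0,0,0],0.25],[[-0.03,-0.03,0.02],[0,0,0],0.25],[[-0.03,-0.03,0.02],[0,0,0],0.25],[[-0.03,-0.03,0.02],[0,0,0],0.25],[[-0.03,-0.03,0],[0,0,0],0.25],[[0,0,0],[0,0,0],0.25],[[0,0,0],[0,0,0],0.25]]'
python3 - <<'E'
from h import *
im,d,s=snap('top','t16');cv2.imwrite('pics/t16z.png',cv2.resize(im[70:300,170:430],None,fx=2.5,fy=2.5,interpolation=cv2.INTER_CUBIC)[:,:,::-1])
snap('scene','s16'); z0=np.load('pics/top0.npz')['im']
for n,b in (('hammer',(280,78,325,172)),('mouse',(68,195,105,240))):
    print(n,np.abs(im[b[1]:b[3],b[0]:b[2]].astype(int)-z0[b[1]:b[3],b[0]:b[2]]).mean())
K,T,_=cam('top'); P=cloud(K,T,d); print('drum top',np.median(P[186:196,379:388].reshape(-1,3),0)); blob('t16',(362,170,408,212),.034,'brass','top')
print(s['tool_pos'],s['force'])
E
```

```text
time: 30.0
tool_pos: [0.6095, -0.2559, 0.149]
tool_rot: [179.8, 0.1, 92.7]
force: [0.6, -0.5, -0.3]
gripper_width: 0.0549
time: 30.67
tool_pos: [0.4721, -0.3913, 0.2204]
tool_rot: [179.9, 0.0, 92.5]
force: [0.7, 0.4, 0.1]
gripper_width: 0.0547
hammer 2.8554767533490937
mouse 3.6182182182182183
drum top [ 0.60422659 -0.24468696  0.03506787]
brass circle [ 606.5 -251.9] 25.7 rect [ 607.2 -251.3] [41.7 50.2] 0.9 px [385.3 189.6]
[ 0.47212713 -0.39132278  0.22044016] [0.74226804 0.4210218  0.14378444]
```

View pics/t16z.png

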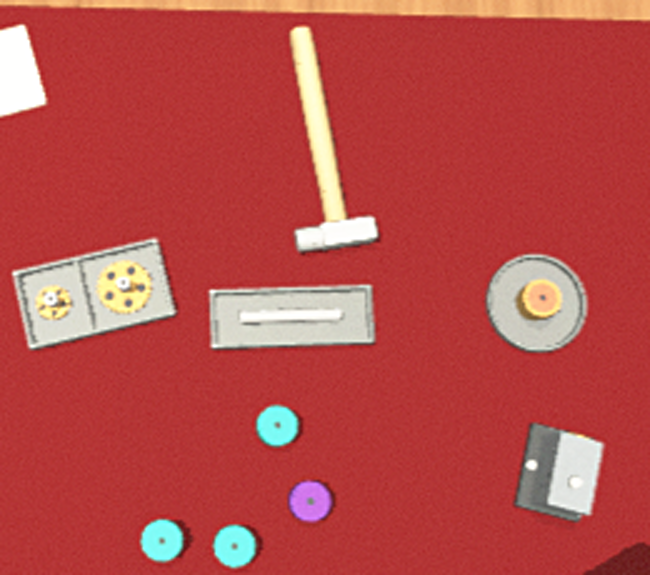

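View pics/s16.png

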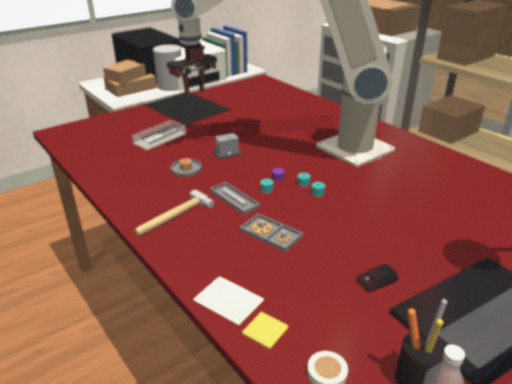

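All parts are in place: the wheels are hub-up in their bays, the shaft is in the long tray and the drum stands in the dish with its orange face up. The hammer, mouse and look-alikes have not moved.

```bash
python3 -c "
from h import *
print(job.close_job())"
```

```text
the job is handed in; nothing more can be done
None
```

The job is done and handed in at about 31 s of robot time, in the order asked:

- **Shaft:** drawn straight out of the sleeve, with under 2 N shown in each reading along the way, and laid in the long tray.
- **Wheels:** set flat with hubs up, the large wheel in the large bay and then the small wheel in the small bay.
- **Drum:** stood in the round dish, same way up as before.

I lowered each part in steps of under 1 mm until the force reading showed light contact (about 2–6 N), then opened the fingers.

The final top and scene pictures show all four parts in their trays and the gripper clear of everything. The drum's top measured 35 mm above the table, against 34 mm expected. Before and after pictures of the hammer and mouse show no visible change, and the purple and turquoise look-alikes are where they were.

No check failed. The one disagreement was the drum's final position: the top camera put it 4–10 mm off the release point in y. I put that down to its visible side and an off-centre sample window. It still stands well inside the dish.

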